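# Draw a rotor bearing exactly three crank turns

### The job

Pull the yellow lock pin up out of the bench puller and put it in the steel tray, leaving the other things on the bench where they are. Then wind the crank gently clockwise (seen from above): it idles until it picks up the screw and goes stiff, and from that pick-up give it exactly three full turns, no more and no less, never forcing it, then let go of the knob.

Things in the scene. Friction and masses are not known exactly. Their poses are not given: they have to be found in the camera images.
- puller: Blue bench puller, fixed. Base plate 150 (x) x 180 (y) x 20 mm; origin under its centre, z up along the crank's axis. Two posts at y = +-78 mm carry a bridge 70 (x) x 180 (y) mm, top 185 mm above the table; an alternator rotor is clamped below it. The lock pin's hole (11.6 mm wide, 18 mm deep) is in the bridge, 52 mm from the crank axis along the puller's +y.
- crank_axis (a point): Point on the vertical axis of the crank, 231 mm above the table, at the height of the knob's middle: the centre of the knob's circle.
- crank: Flat steel crank arm on the puller, 18 mm wide, 8 mm thick, top 211 mm above the table; it reaches 68 mm out from the axis. Origin on the axis at table height; the arm points along its own -y. It starts at least 75 degrees from the lock pin; while the pin is in its hole the arm strikes it a little before the pick-up. It turns clockwise, seen from above, to draw the bearing.
- clutch (a point): Top centre of the round clutch housing (56 mm wide) under the crank, 201 mm above the table. A hidden dog lets the crank idle (about 0.5 N at the knob) for a fifth to four fifths of a turn clockwise from its start, until it picks up the screw. From there it turns the screw at a steady 12 N or so at the knob. The screw stays where it is left; turning back only idles and undoes nothing.
- knob_grip (a point): Centre of the red knob on the crank: an upright cylinder 22 mm in diameter and 38 mm tall (212 to 250 mm above the table), 60 mm from the crank axis. It spins freely on its own pin, so a gripper holding it from above need not turn while cranking. Hold it gently: its plastic cracks when squeezed or forced with more than about 80 N a finger.
- bearing (a point): Centre of the ball bearing (35 mm wide, 11 mm thick) held in the puller's jaws on the rotor shaft, on the crank axis below the bridge. It starts 94 mm above the table and rises 2 mm for each full turn of the screw.
- lock_pin: Yellow plastic lock pin, loose, 50 g, 65 mm long: shank 10 mm in diameter and 47 mm long, head 20 mm in diameter and 18 mm tall. Origin at the tip of the shank, z along the pin to the head. It starts upright in the bridge's hole, tip 167 mm and top 232 mm above the table, 18 mm deep in the hole.
- pin_head (a point): Centre of the lock pin's head, 56 mm from its tip (223 mm above the table at the start): where to grip it.
- pin_mid (a point): Half-way along the lock pin, 32.5 mm from its tip.
- tray: Open square steel tray fixed on the table, 170 x 170 mm outside, walls 4 mm thick and 30 mm high; origin under its centre. It stands to the left or to the right of the puller.
- end_cover: Bystander: round cast aluminium alternator end cover, 124 mm wide, 34 mm tall, loose on the table on the side where the tray is not; origin under its centre.
- screwdriver: Bystander: screwdriver with an orange handle, 200 mm long, lying beyond the puller.
- oil_bottle: Bystander: small white bottle, 40 mm wide, 100 mm tall, standing beyond the puller.
- spare_bearing: Bystander: spare ball bearing, 35 mm wide, 11 mm thick, lying beyond the puller.
Not all that is in view belongs to the job. Leave any blue look-alike of the tray alone.

How it is judged:
By the outcome, as a careful person would: the job done as asked, in the order asked, and still so for the second after the job is handed in, with the robot touching nothing.
It also fails if it takes over 72 s, if anything falls off the work surface, if the arm or the gripper's body presses on something with over 40 N, if the wrist force passes 120 N, or if a joint passes its speed limit or range.

### The arm

A 6-joint arm with a two-finger parallel gripper is mounted at the origin on the work surface. World frame = base frame: x ahead of the robot, y to its left, z up, the work surface at z = 0. Lengths are in m, angles in degrees, forces in N, time in s.
With the tool pointing down it reaches from about 0.35 to 0.875 m from the base axis. Payload 4.2 kg.
Tool frame: the origin (TCP) lies between the finger pads; the fingertips stand 11 mm ahead of it and the grasp point (between the pads) lies 8 mm behind it; z points along the fingers, y is the direction in which the jaws open and shut (so a half turn about z gives the same grasp; the last joint's range is limited). The gripper opens to 87 mm and grips with 3 to 60 N. Pads are 19 mm wide; open, the fingers measure 117 mm over their backs; the gripper's body (75 mm by 190 mm) begins 51 mm behind the grasp point.
Start: joints at [85.119, 22.042, 0.453, 0, -68.411, -14.817], TCP at [0.211, 0.588, 0.209] pointing down, gripper open.
Joint ranges: [-179.83, 179.83], [-69.29, 118.12], [-61.27, 80.66], [-181.25, 117.63], [-171.15, -9.14], [-177.46, 177.46]. Speed limits (degrees/s): [159.86, 159.86, 180, 180, 180, 180].

### API

Orientations are given as a 3x3 rotation matrix whose columns are the frame's x, y, z axes.
In Python, from station import sense, capture, get_calibration, finish_job, search_frame, cut_out gives the robot as it stands.
- The arm moves only by the tool arm_command, never from a script. Its argument "rows" is a list of rows, each an object with "fingers": the opening in per cent of the stroke, from 0 (shut) to 100 (fully open); "travel": the shift along the tool's x, y, z in cm, a list of three; "roll": the turn about the tool's z in degrees. A call has 1 to 10 rows; each row is the pose to reach, as a shift and turn from the pose commanded when the call began, along the tool's axes at that moment; what a row does not reach only later rows make up. A row lasts 1/10 s, in which the tool goes at most 50 mm and 8.59 degrees, less where a joint would pass 70% of its speed; a pose out of reach is approached as far as the arm can. A call with a gripper value outside its range is refused whole. The fingers move at their own pace and stop on an object; the grip force is fixed at half the most. Time passes only in rows, so rows that repeat a pose let the fingers close. It gives the time, the measured TCP pose, the force and the opening at its end, in the units of the state.
- sense(): the state, without advancing time (a new reading comes with each control period).
- capture(name): name is "side" or "top" or "wrist"; returns (picture, depth): 420x560x3 uint8, red, green, blue; 420x560 float32, m along the optical axis (not along the pixel's ray), 0 where there is no reading.
- get_calibration(name): a dict with "fov_y" (degrees; the focal length in pixels is half the picture's height over the tangent of half this angle, whatever the lens; pixels are square), "cx", "cy" (the principal point, pixels), "distortion" ([k1, k2, p1, p2, k3] as OpenCV has them; the pictures are not rectified), "origin" and "attitude" of the camera in the world; the wrist camera has in their place "mount" (4x4, takes a point from camera to tool coordinates, whose origin is the TCP and whose axes are the flange's). Camera axes: x right, y down, z forward; pixel columns grow to the right and rows downward; lengths in m; the calibration is good to about 2 mm. A picture is of the moment at which its call begins: read the wrist's pose just before it. get_calibration takes no time and is no camera call.
- finish_job(): hands the job in, once; it reports no verdict.
Trained networks look in the newest picture that a camera, given by its name, has taken for a name from the list of things; names that differ only in an ending like _2 or _b are one class to them, and where a whole thing is asked for, a point or a joint stands for the part that bears it (a point fixed in the world has none). Each returns a list of dicts, best first, with "p" (0 to 1); they miss things now and then, are a little off and sometimes report something else, mostly with a low value. They report only what shows in the picture. A call takes as long as a camera call. They do not tell look-alikes from the thing itself.
- search_frame(camera, label): "position" ([x, y, z] in m, in world coordinates, good to about 4 mm: the middle of the surface that is visible of it).
- cut_out(camera, label): "mask" (420x560 bool, what is visible of it).
The state is a dict: "time_s": time; "joints": joint angles; "joint_velocities": joint speeds; "effort": joint torques, N m; "tcp_pos": TCP position; "ee_rot": TCP orientation; "wrist_force": force on the tool from outside, world axes, zero at the start; "moment": the same for the moment, N m; "gripper_width": opening from 0.0 (shut) to 1.0 (fully open).
Only numpy, scipy, OpenCV 4.12 (cv2) and the standard library are available. Lean on these libraries where they do the work, as an engineer would, in place of code of your own. Each camera call takes 0.05 s, during which the arm holds its last target. There are 200 camera calls.

## Working session

There is one attempt and no reset: what is moved stays moved. The work goes in short steps, Python scripts to look and compute and a tool call to move; the robot and the scene stay as the last step left them, time stands still between calls to the robot, and variables do not carry over. Pictures are saved under pics/ and viewed, about 8 in all and at most 12, crops included, and the job is handed in when it is done.

Besides the shell and the picture viewer there is one more tool, called after "Emit:" as a command line: name --argument value ..., lists and objects as JSON in quotes. arm_command: Moves the arm, as the interface text tells. Its arguments: {"type":"object","properties":{"rows":{"type":"array","items":{"type":"object","properties":{"fingers":{"type":"number"},"travel":{"type":"array","items":{"type":"number"}},"roll":{"type":"number"}}}}},"required":["rows"]}

```bash
ls; mkdir -p pics; cat > h.py <<'E'
import numpy as np, cv2
from station import *
np.set_printoptions(precision=4,suppress=True)
def snap(n,f):
    p,d=capture(n); cv2.imwrite('pics/'+f,p[:,:,::-1]); return p,d
def find(c,l,k=3):
    for r in search_frame(c,l)[:k]: print(c,l,round(r['p'],2),np.round(r['position'],4))
E
python3 - <<'E'
from h import *
a,d1=snap('top','top0.png');
for l in ['puller','knob_grip','pin_head','tray','clutch','end_cover','oil_bottle','crank']: find('top',l)
b,d2=snap('side','side0.png')
for l in ['knob_grip','pin_head','tray','clutch']: find('side',l)
cv2.imwrite('pics/both.png',cv2.resize(np.vstack([a,b])[:,:,::-1],None,fx=.71,fy=.71))
s=sense();print(s['time_s'],s['tcp_pos'],s['ee_rot'],s['gripper_width'])
print(get_calibration('top'))
E
```

```text
pics
top puller 0.62 [ 0.5548 -0.0759  0.1823]
top knob_grip 0.54 [ 0.5133 -0.0605  0.25  ]
top pin_head 0.58 [ 0.5809 -0.0204  0.2342]
top tray 0.82 [ 0.518  -0.343   0.0029]
top tray 0.81 [ 0.5143 -0.5792  0.0057]
top tray 0.57 [0.7388 0.0069 0.0116]
top clutch 0.61 [ 0.5524 -0.0682  0.1854]
top end_cover 0.8 [0.5092 0.3257 0.0244]
top oil_bottle 0.69 [0.7401 0.1367 0.0653]
top crank 0.54 [ 0.5494 -0.0668  0.2116]
side knob_grip 0.62 [ 0.5189 -0.338   0.0065]
side knob_grip 0.56 [ 0.5169 -0.0634  0.2401]
side pin_head 0.53 [ 0.5886 -0.0274  0.2227]
side tray 0.81 [ 0.5194 -0.5343  0.0063]
side tray 0.62 [ 0.5194 -0.3371  0.008 ]
side tray 0.39 [ 0.5664 -0.1081  0.077 ]
side clutch 0.96 [ 0.5685 -0.107   0.0719]
0.7 [0.2106 0.5884 0.2092] [[ 0.9415 -0.3371  0.    ]
 [-0.3371 -0.9415  0.0001]
 [-0.     -0.0001 -1.    ]] 0.9998977876963593
{'fov_y': 52.040369111752085, 'cx': 273.9853935738352, 'cy': 207.07983402350297, 'distortion': array([-0.137,  0.   ,  0.   ,  0.   ,  0.   ]), 'origin': array([ 0.3827, -0.113 ,  1.3366]), 'attitude': array([[-0.0284, -0.9819,  0.1873],
       [-0.9995,  0.0299,  0.0051],
       [-0.0106, -0.1871, -0.9823]])}
```

View pics/both.png

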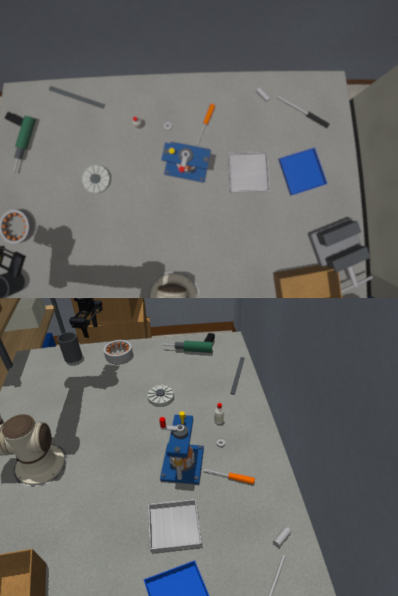

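```bash
cat >> h.py <<'E'
def go(x,y,z,c=None):
    s=sense(); d=np.array([x,y,z])-s['tcp_pos']
    print('travel cm',np.round(s['ee_rot'].T@d*100,2),'yaw of tool y',np.degrees(np.arctan2(s['ee_rot'][1,1],s['ee_rot'][0,1])))
def cloud(name,d):
    c=get_calibration(name); h,w=d.shape; f=h/2/np.tan(np.radians(c['fov_y']/2))
    K=np.array([[f,0,c['cx']],[0,f,c['cy']],[0,0,1]])
    uv=np.stack(np.meshgrid(np.arange(w),np.arange(h)),-1).reshape(-1,1,2).astype(float)
    n=cv2.undistortPoints(uv,K,c['distortion']).reshape(h,w,2)
    P=np.dstack([n*d[...,None],d])
    if 'mount' in c:
        s=sense(); M=np.array(c['mount']); P=P@M[:3,:3].T+M[:3,3]; return P@s['ee_rot'].T+s['tcp_pos']
    return P@c['attitude'].T+c['origin']
def colour(p,n):
    h=cv2.cvtColor(p,cv2.COLOR_RGB2HSV); H,S,V=cv2.split(h)
    return {'yellow':(H>20)&(H<36),'red':(H<8)|(H>172),'blue':(H>100)&(H<125)}[n]&(S>140)&(V>60)
E
python3 - <<'E'
from h import *
print(get_calibration('wrist'))
p,d=capture('top'); P=cloud('top',d)
for n,lo,hi in [('yellow',.225,.25),('red',.24,.27),('blue',.178,.195)]:
    m=colour(p,n)&(P[...,2]>lo)&(P[...,2]<hi)&(np.abs(P[...,0]-.56)<.15)&(np.abs(P[...,1]+.07)<.15); q=P[m]
    print(n,m.sum(),q.mean(0),(q.min(0)+q.max(0))/2)
    if n=='blue': print(cv2.minAreaRect(q[:,:2].astype(np.float32)*1000))
go(.50,-.06,.42)
E
```

```text
{'fov_y': 69.57356314436242, 'cx': 278.21153991041183, 'cy': 209.43481501435517, 'distortion': array([-0.0116,  0.    ,  0.    ,  0.    ,  0.    ]), 'mount': array([[-0.0004, -0.9583, -0.2856,  0.0787],
       [ 1.    , -0.0004, -0.0002,  0.0001],
       [ 0.0001, -0.2856,  0.9583, -0.1756],
       [ 0.    ,  0.    ,  0.    ,  1.    ]])}
yellow 40 [ 0.5825 -0.0228  0.2302] [ 0.5831 -0.0232  0.2316]
red 45 [ 0.5117 -0.0578  0.2491] [ 0.5125 -0.0581  0.2485]
blue 924 [ 0.5675 -0.0799  0.1838] [ 0.5696 -0.0723  0.1846]
((570.6959228515625, -72.3382797241211), (172.6927490234375, 70.71331024169922), 76.77287292480469)
travel cm [ 49.1   51.29 -21.08] yaw of tool y -109.6961876643093
```

Emit:
arm_command --rows '[{"travel":[4,4,-2.5],"fingers":50},{"travel":[30,31,-21],"fingers":50},{"travel":[30,31,-21],"fingers":50},{"travel":[30,31,-21],"fingers":50},{"travel":[30,31,-21],"fingers":50},{"travel":[30,31,-21],"fingers":50},{"travel":[30,31,-21],"fingers":50},{"travel":[30,31,-21],"fingers":50},{"travel":[30,31,-21],"fingers":50},{"travel":[30,31,-21],"fingers":50}]'

```text
validation failed for argument at $.ro...
```

Emit:
arm_command --rows '[{"travel":[19.1,20.3,0],"roll":85,"fingers":50},{"travel":[19.1,20.3,0],"roll":85,"fingers":50},{"travel":[19.1,20.3,0],"roll":85,"fingers":50},{"travel":[19.1,20.3,0],"roll":85,"fingers":50},{"travel":[19.1,20.3,0],"roll":85,"fingers":50},{"travel":[19.1,20.3,0],"roll":85,"fingers":50},{"travel":[19.1,20.3,0],"roll":85,"fingers":50},{"travel":[19.1,20.3,0],"roll":85,"fingers":50},{"travel":[19.1,20.3,0],"roll":85,"fingers":50},{"travel":[19.1,20.3,0],"roll":85,"fingers":50}]'

```text
time_s: 1.75
tcp_pos: [0.3221, 0.3328, 0.2094]
ee_rot: [[-0.26, -0.966, 0.0], [-0.966, 0.26, 0.001], [-0.001, -0.0, -1.0]]
wrist_force: [-0.4, 0.4, -0.2]
gripper_width: 0.505
```

Emit:
arm_command --rows '[{"travel":[0,0,0],"fingers":50},{"travel":[0,0,0],"fingers":50}]'

```text
validation failed for argument at $.ro...
```

```bash
cat >> h.py <<'E'
def measure(cam,f=None):
    p,d=capture(cam); P=cloud(cam,d)
    if f: cv2.imwrite('pics/'+f,p[:,:,::-1])
    for n,lo,hi in [('yellow',.227,.25),('red',.244,.27),('blue',.178,.195)]:
        m=colour(p,n)&(P[...,2]>lo)&(P[...,2]<hi)&(np.abs(P[...,0]-.57)<.13)&(np.abs(P[...,1]+.07)<.13); q=P[m]
        if not len(q): print(n,'none'); continue
        r=cv2.minAreaRect(q[:,:2].astype(np.float32)*1000)
        print(n,m.sum(),q.mean(0),(q.min(0)+q.max(0))/2,np.ptp(q,axis=0)); n=='blue' and print(r)
E
python3 - <<'E'
from h import *
s=sense();print(s['time_s'],s['tcp_pos'],s['joints'])
measure('wrist','w1.png')
go(.583,-.0225,.32)
E
```

```text
1.75 [0.3221 0.3328 0.2094] [ 66.1136   6.0459 -21.1954   0.0011 -62.7214 -81.163 ]
yellow none
red none
blue none
travel cm [ 27.42 -34.51 -11.08] yaw of tool y 164.76195783204972
```

View pics/w1.png

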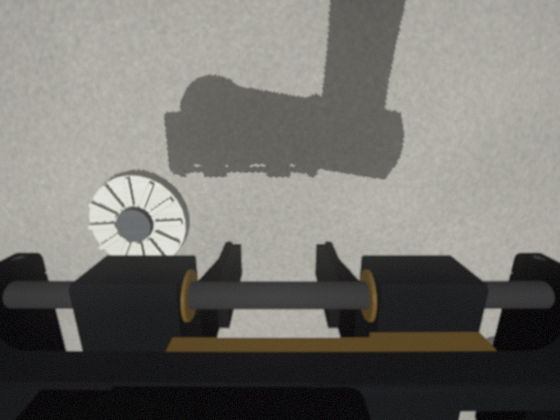

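Emit:
arm_command --rows '[{"travel":[3,-3,-5],"roll":0,"fingers":50},{"travel":[6,-7,-9],"roll":0,"fingers":50},{"travel":[24.2,-34.3,-19],"roll":0,"fingers":50},{"travel":[24.2,-34.3,-19],"roll":0,"fingers":50},{"travel":[24.2,-34.3,-19],"roll":0,"fingers":50},{"travel":[24.2,-34.3,-19],"roll":0,"fingers":50},{"travel":[24.2,-34.3,-19],"roll":0,"fingers":50},{"travel":[24.2,-34.3,-19],"roll":0,"fingers":50},{"travel":[24.2,-34.3,-19],"roll":0,"fingers":50},{"travel":[24.2,-34.3,-19],"roll":0,"fingers":50}]'

```text
time_s: 2.8
tcp_pos: [0.5947, 0.0088, 0.3998]
ee_rot: [[-0.255, -0.967, 0.002], [-0.967, 0.255, -0.001], [0.0, -0.002, -1.0]]
wrist_force: [0.6, 0.9, -0.6]
gripper_width: 0.503
```

Emit:
arm_command --rows '[{"travel":[0,0,0],"roll":0,"fingers":50},{"travel":[0,0,0],"roll":0,"fingers":50}]'

```text
time_s: 3.0
tcp_pos: [0.5923, 0.0117, 0.3985]
ee_rot: [[-0.253, -0.967, -0.001], [-0.967, 0.253, 0.0], [0.0, 0.001, -1.0]]
wrist_force: [-0.5, -0.1, -0.3]
gripper_width: 0.502
```

```bash
python3 - <<'E'
from h import *
s=sense();print(s['time_s'],s['tcp_pos'],s['joints'])
measure('wrist','w2.png')
go(.583,-.0225,.32)
E
```

```text
3.0 [0.5923 0.0117 0.3985] [ 16.7691  15.3146  17.0789  -0.0288 -91.8263 -31.4337]
yellow 223 [ 0.5855 -0.0213  0.2322] [ 0.5855 -0.0211  0.2308] [0.0179 0.0189 0.0067]
red 339 [ 0.5163 -0.0571  0.2498] [ 0.5159 -0.0569  0.2482] [0.0204 0.0201 0.0078]
blue 3434 [ 0.5621 -0.1161  0.1852] [ 0.5663 -0.0726  0.1852] [0.0873 0.183  0.006 ]
((574.2406616210938, -72.5963363647461), (174.53651428222656, 69.64324951171875), 76.62273406982422)
travel cm [ 3.59 -0.03  7.87] yaw of tool y 165.38380189709972
```

View pics/w2.png

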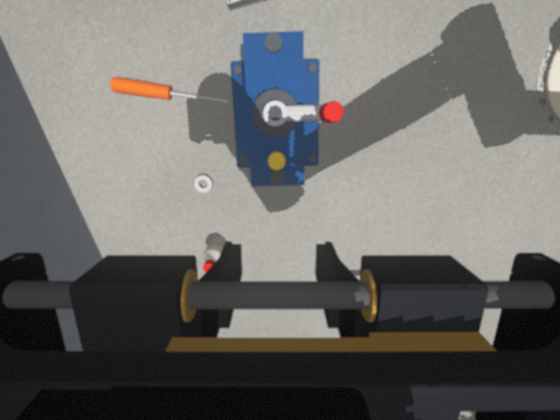

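Emit:
arm_command --rows '[{"travel":[3.4,-0.1,4],"roll":0,"fingers":50},{"travel":[3.4,-0.1,8],"roll":0,"fingers":50},{"travel":[3.4,-0.1,11],"roll":0,"fingers":50},{"travel":[3.4,-0.1,13],"roll":0,"fingers":50},{"travel":[3.4,-0.1,13],"roll":0,"fingers":50},{"travel":[3.4,-0.1,13],"roll":0,"fingers":50}]'

```text
time_s: 3.65
tcp_pos: [0.5846, -0.0206, 0.2701]
ee_rot: [[-0.252, -0.968, 0.001], [-0.968, 0.252, -0.0], [0.0, -0.001, -1.0]]
wrist_force: [0.1, 0.7, 0.8]
gripper_width: 0.498
```

```bash
python3 - <<'E'
from h import *
measure('wrist','w3.png')
go(.585,-.0215,.2155)
E
```

```text
yellow 516 [ 0.5862 -0.0224  0.2326] [ 0.5863 -0.0216  0.2309] [0.0187 0.0193 0.007 ]
red 831 [ 0.5176 -0.0587  0.2502] [ 0.5171 -0.0581  0.2484] [0.02   0.0205 0.0083]
blue 7356 [ 0.5623 -0.1196  0.1858] [ 0.5652 -0.0847  0.1858] [0.0849 0.1618 0.0052]
((571.73583984375, -84.85802459716797), (151.3415985107422, 70.3000259399414), 76.92461395263672)
travel cm [0.09 0.02 5.55] yaw of tool y 165.4086809838676
```

View pics/w3.png

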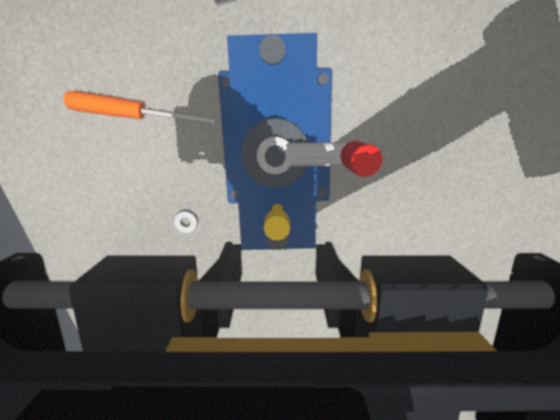

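Emit:
arm_command --rows '[{"travel":[0.1,-0.1,2],"roll":0,"fingers":50},{"travel":[0.1,-0.1,4],"roll":0,"fingers":50},{"travel":[0.1,-0.1,5.5],"roll":0,"fingers":50},{"travel":[0.1,-0.1,5.5],"roll":0,"fingers":50},{"travel":[0.1,-0.1,5.5],"roll":0,"fingers":20},{"travel":[0.1,-0.1,5.5],"roll":0,"fingers":0},{"travel":[0.1,-0.1,5.5],"roll":0,"fingers":0},{"travel":[0.1,-0.1,5.5],"roll":0,"fingers":0},{"travel":[0.1,-0.1,5.5],"roll":0,"fingers":0},{"travel":[0.1,-0.1,5.5],"roll":0,"fingers":0}]'

```text
time_s: 4.7
tcp_pos: [0.5858, -0.0226, 0.2149]
ee_rot: [[-0.254, -0.967, 0.001], [-0.967, 0.254, -0.0], [-0.0, -0.001, -1.0]]
wrist_force: [1.1, 0.4, 3.2]
gripper_width: 0.194
```

Emit:
arm_command --rows '[{"travel":[0,0,0],"roll":0,"fingers":0},{"travel":[0,0,0],"roll":0,"fingers":0}]'

```text
time_s: 4.9
tcp_pos: [0.5859, -0.0226, 0.2149]
ee_rot: [[-0.254, -0.967, 0.001], [-0.967, 0.254, -0.0], [-0.0, -0.001, -1.0]]
wrist_force: [-0.8, -0.5, 2.9]
gripper_width: 0.197
```

Emit:
arm_command --rows '[{"travel":[0,0,-0.5],"roll":0,"fingers":0},{"travel":[0,0,-1],"roll":0,"fingers":0},{"travel":[0,0,-1.5],"roll":0,"fingers":0},{"travel":[0,0,-2],"roll":0,"fingers":0},{"travel":[0,0,-3],"roll":0,"fingers":0},{"travel":[0,0,-5],"roll":0,"fingers":0},{"travel":[0,0,-8],"roll":0,"fingers":0},{"travel":[0,0,-11],"roll":0,"fingers":0},{"travel":[0,0,-13],"roll":0,"fingers":0},{"travel":[0,0,-13],"roll":0,"fingers":0}]'

```text
time_s: 5.9
tcp_pos: [0.5868, -0.0227, 0.3485]
ee_rot: [[-0.254, -0.967, 0.008], [-0.967, 0.254, 0.001], [-0.003, -0.008, -1.0]]
wrist_force: [0.5, 0.7, 0.3]
gripper_width: 0.195
```

```bash
python3 - <<'E'
from h import *
measure('wrist','w4.png')
p,d=capture('top');P=cloud('top',d)
m=max(cut_out('top','tray'),key=lambda r:-np.linalg.norm(P[r['mask']].mean(0)[:2]-[.52,-.34]))['mask']
q=P[m];q=q[np.isfinite(q).all(1)];print(cv2.minAreaRect(q[:,:2].astype(np.float32)),q.mean(0))
go(.52,-.34,.34)
E
```

```text
yellow none
red 422 [ 0.515  -0.058   0.2474] [ 0.5149 -0.0579  0.2469] [0.0207 0.0199 0.005 ]
blue 4081 [ 0.5593 -0.1188  0.1825] [ 0.5628 -0.0848  0.1828] [0.084  0.1594 0.0061]
((569.485595703125, -84.88983154296875), (149.29685974121094, 70.06820678710938), 76.99037170410156)
((0.5049178600311279, -0.2680659890174866), (0.1904643326997757, 0.34585750102996826), 9.40630054473877) [ 0.5177 -0.3382  0.0125]
travel cm [32.36 -1.78  0.31] yaw of tool y 165.29959406920864
```

View pics/w4.png

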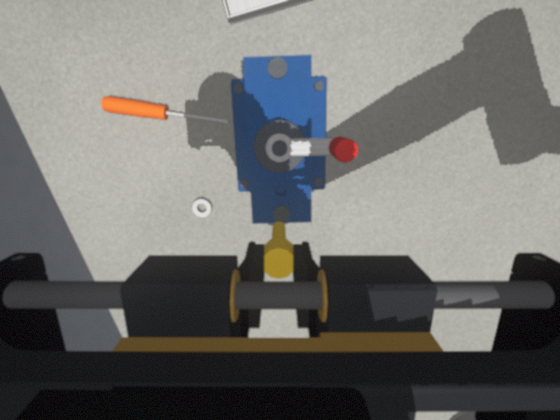

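Emit:
arm_command --rows '[{"travel":[3,0,0],"roll":0,"fingers":0},{"travel":[7,0,0],"roll":0,"fingers":0},{"travel":[12,-0.7,0],"roll":0,"fingers":0},{"travel":[17,-1,0],"roll":0,"fingers":0},{"travel":[22,-1.5,0],"roll":0,"fingers":0},{"travel":[27,-1.8,0],"roll":0,"fingers":0},{"travel":[30,-1.8,3],"roll":0,"fingers":0},{"travel":[32.4,-1.8,7],"roll":0,"fingers":0},{"travel":[32.4,-1.8,11],"roll":0,"fingers":0},{"travel":[32.4,-1.8,15],"roll":0,"fingers":0}]'

```text
time_s: 7.05
tcp_pos: [0.5189, -0.3411, 0.1908]
ee_rot: [[-0.256, -0.967, -0.003], [-0.967, 0.256, 0.001], [-0.001, 0.003, -1.0]]
wrist_force: [1.2, -0.4, 0.2]
gripper_width: 0.193
```

```bash
python3 - <<'E'
from h import *
capture('wrist');find('wrist','tray');find('wrist','pin_head')
go(.518,-.34,.06)
E
```

```text
wrist tray 0.67 [ 0.5123 -0.347   0.006 ]
wrist tray 0.61 [ 0.5366 -0.5184  0.0037]
wrist pin_head 0.85 [ 0.5139 -0.3426  0.2088]
travel cm [ 0.03 -0.09 13.04] yaw of tool y 165.28397894127014
```

Emit:
arm_command --rows '[{"travel":[0,0,4],"roll":0,"fingers":0},{"travel":[0,0,8],"roll":0,"fingers":0},{"travel":[0,0,11],"roll":0,"fingers":0},{"travel":[0,0,13],"roll":0,"fingers":0},{"travel":[0,0,13],"roll":0,"fingers":0},{"travel":[0,0,13],"roll":0,"fingers":0},{"travel":[0,0,13],"roll":0,"fingers":45},{"travel":[0,0,13],"roll":0,"fingers":45},{"travel":[0,0,13],"roll":0,"fingers":45},{"travel":[0,0,13],"roll":0,"fingers":45}]'

```text
time_s: 8.2
tcp_pos: [0.521, -0.3407, 0.065]
ee_rot: [[-0.254, -0.967, 0.001], [-0.967, 0.254, -0.001], [0.0, -0.001, -1.0]]
wrist_force: [-0.2, -0.5, -0.4]
gripper_width: 0.42
```

Emit:
arm_command --rows '[{"travel":[0,0,-2],"roll":0,"fingers":45},{"travel":[0,0,-6],"roll":0,"fingers":45},{"travel":[0,0,-11],"roll":0,"fingers":45},{"travel":[0,0,-16],"roll":0,"fingers":45},{"travel":[0,0,-21],"roll":0,"fingers":45},{"travel":[0,0,-26],"roll":0,"fingers":45},{"travel":[0,0,-28],"roll":0,"fingers":45},{"travel":[0,0,-28],"roll":0,"fingers":45}]'

```text
time_s: 9.0
tcp_pos: [0.5217, -0.3413, 0.3493]
ee_rot: [[-0.254, -0.967, 0.009], [-0.967, 0.254, -0.004], [0.002, -0.009, -1.0]]
wrist_force: [0.4, -0.0, 0.5]
gripper_width: 0.451
```

```bash
python3 - <<'E'
from h import *
print(sense()['tcp_pos'])
p,d=snap('wrist','w5.png');find('wrist','tray');find('wrist','lock_pin')
go(.516,-.058,.34)
E
```

```text
[ 0.5217 -0.3413  0.3493]
wrist tray 0.69 [ 0.5229 -0.5498  0.0031]
wrist tray 0.56 [ 0.5204 -0.3412  0.0043]
wrist lock_pin 0.46 [ 0.5201 -0.3427  0.0707]
travel cm [-27.18   7.55   0.31] yaw of tool y 165.29748904100694
```

View pics/w5.png

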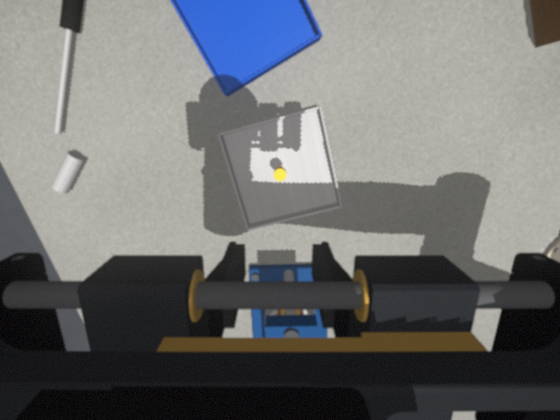

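Emit:
arm_command --rows '[{"travel":[-3,0.8,0],"roll":0,"fingers":45},{"travel":[-7,2,0],"roll":0,"fingers":45},{"travel":[-12,3.3,0],"roll":0,"fingers":45},{"travel":[-17,4.7,0],"roll":0,"fingers":45},{"travel":[-21,5.8,0],"roll":0,"fingers":45},{"travel":[-25,7,2],"roll":0,"fingers":45},{"travel":[-27.2,7.5,4],"roll":0,"fingers":45},{"travel":[-27.2,7.5,5.5],"roll":0,"fingers":45},{"travel":[-27.2,7.5,5.5],"roll":0,"fingers":45},{"travel":[-27.2,7.5,5.5],"roll":0,"fingers":45}]'

```text
time_s: 10.15
tcp_pos: [0.5168, -0.0587, 0.2883]
ee_rot: [[-0.254, -0.967, -0.002], [-0.967, 0.254, -0.001], [0.001, 0.002, -1.0]]
wrist_force: [0.3, -0.4, 0.0]
gripper_width: 0.449
```

```bash
python3 - <<'E'
from h import *
measure('wrist','w6.png')
find('wrist','knob_grip');find('wrist','crank_axis');find('wrist','clutch');
go(.516,-.058,.227)
E
```

```text
yellow none
red 581 [ 0.5161 -0.0595  0.2503] [ 0.5164 -0.0587  0.2485] [0.0205 0.0198 0.0086]
blue 3182 [ 0.5645 -0.0828  0.186 ] [ 0.5721 -0.0669  0.1835] [0.0926 0.1574 0.0095]
((574.1475219726562, -72.36781311035156), (158.91294860839844, 68.30326080322266), 75.9160385131836)
wrist crank_axis 0.67 [ 0.5549 -0.088   0.1853]
wrist crank_axis 0.38 [ 0.5166 -0.0608  0.2493]
wrist clutch 0.77 [ 0.5533 -0.0904  0.183 ]
travel cm [-0.05  0.17  6.28] yaw of tool y 165.24073351822116
```

View pics/w6.png

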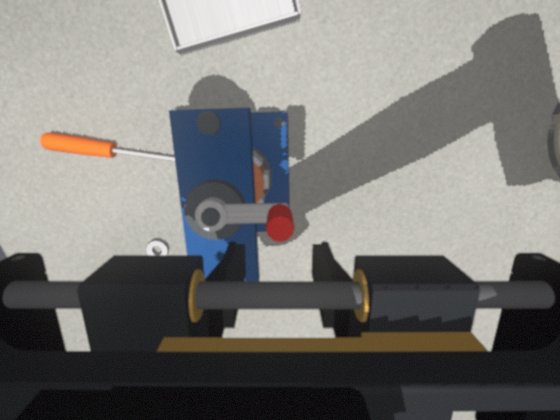

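Emit:
arm_command --rows '[{"travel":[0,0,2],"roll":0,"fingers":45},{"travel":[0,0,4],"roll":0,"fingers":45},{"travel":[0,0,5.5],"roll":0,"fingers":45},{"travel":[0,0,6.1],"roll":0,"fingers":45},{"travel":[0,0,6.1],"roll":0,"fingers":30},{"travel":[0,0,6.1],"roll":0,"fingers":10},{"travel":[0,0,6.1],"roll":0,"fingers":10},{"travel":[0,0,6.1],"roll":0,"fingers":10},{"travel":[0,0,6.1],"roll":0,"fingers":10},{"travel":[0,0,6.1],"roll":0,"fingers":10}]'

```text
time_s: 11.35
tcp_pos: [0.5159, -0.0585, 0.2291]
ee_rot: [[-0.254, -0.967, -0.002], [-0.967, 0.254, -0.0], [0.001, 0.002, -1.0]]
wrist_force: [-5.2, 1.6, 5.2]
gripper_width: 0.235
```

Emit:
arm_command --rows '[{"travel":[0,0,0],"roll":0,"fingers":10},{"travel":[0,0,0],"roll":0,"fingers":10},{"travel":[0,0,0],"roll":0,"fingers":10}]'

```text
time_s: 11.65
tcp_pos: [0.5159, -0.0584, 0.2291]
ee_rot: [[-0.254, -0.967, -0.002], [-0.967, 0.254, -0.0], [0.001, 0.002, -1.0]]
wrist_force: [-4.1, 0.8, 5.4]
gripper_width: 0.235
```

```bash
python3 - <<'E'
from h import *
s=sense();print({k:s[k] for k in ('time_s','tcp_pos','wrist_force','moment','gripper_width','joints')})
E
```

```text
{'time_s': 11.65, 'tcp_pos': array([ 0.5159, -0.0584,  0.2291]), 'wrist_force': array([-4.1234,  0.7811,  5.3752]), 'moment': array([ 0.5524,  1.5988, -0.0316]), 'gripper_width': 0.23452528079904675, 'joints': array([ 11.4536,  10.9193, -12.2943,  -0.0191, -66.9002, -26.1376])}
```

Emit:
arm_command --rows '[{"travel":[0,0.1,0],"roll":0,"fingers":10},{"travel":[-0.26,0.1,0],"roll":0,"fingers":10},{"travel":[-0.52,0.08,0],"roll":0,"fingers":10},{"travel":[-0.78,0.05,0],"roll":0,"fingers":10},{"travel":[-1.04,0.01,0],"roll":0,"fingers":10},{"travel":[-1.55,-0.1,0],"roll":0,"fingers":10},{"travel":[-2.05,-0.26,0],"roll":0,"fingers":10},{"travel":[-2.05,-0.26,0],"roll":0,"fingers":10}]'

```text
time_s: 12.45
tcp_pos: [0.5251, -0.038, 0.2291]
ee_rot: [[-0.253, -0.967, 0.001], [-0.967, 0.253, 0.001], [-0.001, -0.001, -1.0]]
wrist_force: [-4.5, 3.9, 6.0]
gripper_width: 0.235
```

```bash
cat >> h.py <<'E'
def ang(ax=(.573,-.0726)):
    s=sense(); r=s['tcp_pos'][:2]-np.array(ax); a=np.degrees(np.arctan2(r[1],r[0])); u=r/np.linalg.norm(r); t=np.array([u[1],-u[0]])
    print('t',s['time_s'],'theta',(165.25-a)%360,'r',np.linalg.norm(r),'F rad',s['wrist_force'][:2]@u,'F tang(cw)',s['wrist_force'][:2]@t,'Fz',s['wrist_force'][2],s['gripper_width'])
def table(t0,steps):
    f=lambda t:6*np.array([-np.sin(np.radians(t)),np.cos(np.radians(t))])
    for t in steps: print(t,np.round(f(t)-f(t0),2))
E
python3 - <<'E'
from h import *
ang()
for k in range(20,100,10): print('from',k); table(k,[k+5,k+10])
E
```

```text
t 12.45 theta 21.06397189117328 r 0.059046737953134136 F rad 5.957474299646159 F tang(cw) 0.5497297532364617 Fz 5.963244917926866 0.23541018000756544
from 20
25 [-0.48 -0.2 ]
30 [-0.95 -0.44]
from 30
35 [-0.44 -0.28]
40 [-0.86 -0.6 ]
from 40
45 [-0.39 -0.35]
50 [-0.74 -0.74]
from 50
55 [-0.32 -0.42]
60 [-0.6  -0.86]
from 60
65 [-0.24 -0.46]
70 [-0.44 -0.95]
from 70
75 [-0.16 -0.5 ]
80 [-0.27 -1.01]
from 80
85 [-0.07 -0.52]
90 [-0.09 -1.04]
from 90
95 [ 0.02 -0.52]
100 [ 0.09 -1.04]
```

Emit:
arm_command --rows '[{"travel":[-0.53,-0.11,0],"roll":0,"fingers":10},{"travel":[-1.0,-0.36,0],"roll":0,"fingers":10},{"travel":[-1.45,-0.64,0],"roll":0,"fingers":10},{"travel":[-1.87,-0.97,0],"roll":0,"fingers":10},{"travel":[-2.26,-1.33,0],"roll":0,"fingers":10},{"travel":[-2.62,-1.72,0],"roll":0,"fingers":10},{"travel":[-2.94,-2.14,0],"roll":0,"fingers":10},{"travel":[-3.23,-2.59,0],"roll":0,"fingers":10},{"travel":[-3.23,-2.59,0],"roll":0,"fingers":10}]'

```text
time_s: 13.35
tcp_pos: [0.5606, -0.0139, 0.2291]
ee_rot: [[-0.253, -0.967, 0.005], [-0.967, 0.253, 0.0], [-0.002, -0.005, -1.0]]
wrist_force: [0.5, 0.7, 4.4]
gripper_width: 0.236
```

```bash
python3 - <<'E'
from h import *
ang()
f=lambda t:6.1*np.array([-np.sin(np.radians(t)),np.cos(np.radians(t))])
for k in range(60,140,5): print(k,k+5,np.round(f(k+5)-f(k),2))
E
```

```text
t 13.35 theta 63.36342276888807 r 0.06000076505251129 F rad 0.5758256265452831 F tang(cw) 0.6636607320403033 Fz 4.3581952658483925 0.23557021359410013
60 65 [-0.25 -0.47]
65 70 [-0.2  -0.49]
70 75 [-0.16 -0.51]
75 80 [-0.12 -0.52]
80 85 [-0.07 -0.53]
85 90 [-0.02 -0.53]
90 95 [ 0.02 -0.53]
95 100 [ 0.07 -0.53]
100 105 [ 0.12 -0.52]
105 110 [ 0.16 -0.51]
110 115 [ 0.2  -0.49]
115 120 [ 0.25 -0.47]
120 125 [ 0.29 -0.45]
125 130 [ 0.32 -0.42]
130 135 [ 0.36 -0.39]
135 140 [ 0.39 -0.36]
```

Emit:
arm_command --rows '[{"travel":[-0.25,-0.47,0],"roll":0,"fingers":10},{"travel":[-0.25,-0.47,0],"roll":0,"fingers":10}]'

```text
time_s: 13.55
tcp_pos: [0.5656, -0.013, 0.2291]
ee_rot: [[-0.253, -0.967, 0.004], [-0.967, 0.253, 0.0], [-0.001, -0.004, -1.0]]
wrist_force: [-0.2, 0.1, 5.7]
gripper_width: 0.236
```

Emit:
arm_command --rows '[{"travel":[-0.2,-0.49,0],"roll":0,"fingers":10},{"travel":[-0.2,-0.49,0],"roll":0,"fingers":10}]'

```text
time_s: 13.75
tcp_pos: [0.5708, -0.0124, 0.2291]
ee_rot: [[-0.253, -0.967, 0.004], [-0.967, 0.253, -0.0], [-0.001, -0.004, -1.0]]
wrist_force: [-0.0, -0.2, 6.3]
gripper_width: 0.237
```

Emit:
arm_command --rows '[{"travel":[-0.16,-0.51,0],"roll":0,"fingers":10},{"travel":[-0.16,-0.51,0],"roll":0,"fingers":10}]'

```text
time_s: 13.95
tcp_pos: [0.5761, -0.0123, 0.2291]
ee_rot: [[-0.253, -0.967, 0.004], [-0.967, 0.253, -0.0], [-0.001, -0.004, -1.0]]
wrist_force: [1.0, -0.4, 5.3]
gripper_width: 0.234
```

Emit:
arm_command --rows '[{"travel":[-0.12,-0.52,0],"roll":0,"fingers":10},{"travel":[-0.12,-0.52,0],"roll":0,"fingers":10}]'

```text
time_s: 14.15
tcp_pos: [0.5813, -0.0127, 0.2291]
ee_rot: [[-0.253, -0.967, 0.004], [-0.967, 0.253, -0.001], [-0.0, -0.004, -1.0]]
wrist_force: [-0.1, 0.3, 5.5]
gripper_width: 0.235
```

Emit:
arm_command --rows '[{"travel":[-0.07,-0.53,0],"roll":0,"fingers":10},{"travel":[-0.07,-0.53,0],"roll":0,"fingers":10}]'

```text
time_s: 14.35
tcp_pos: [0.5866, -0.0136, 0.2291]
ee_rot: [[-0.254, -0.967, 0.004], [-0.967, 0.254, -0.001], [0.0, -0.004, -1.0]]
wrist_force: [1.1, -1.2, 4.5]
gripper_width: 0.237
```

Emit:
arm_command --rows '[{"travel":[-0.02,-0.53,0],"roll":0,"fingers":10},{"travel":[-0.02,-0.53,0],"roll":0,"fingers":10}]'

```text
time_s: 14.55
tcp_pos: [0.5905, -0.0146, 0.2291]
ee_rot: [[-0.254, -0.967, 0.001], [-0.967, 0.254, -0.001], [0.0, -0.001, -1.0]]
wrist_force: [-3.2, 0.8, 7.6]
gripper_width: 0.236
```

```bash
python3 - <<'E'
from h import *
ang()
E
```

```text
t 14.55 theta 92.07246992220286 r 0.06063059070455906 F rad -0.19908755490398503 F tang(cw) -3.28529861782727 Fz 7.550612132218152 0.23611834184608313
```

Emit:
arm_command --rows '[{"travel":[0.01,-0.27,0],"roll":0,"fingers":10},{"travel":[0.01,-0.27,0],"roll":0,"fingers":10},{"travel":[0.01,-0.27,0],"roll":0,"fingers":10}]'

```text
time_s: 14.85
tcp_pos: [0.592, -0.015, 0.229]
ee_rot: [[-0.253, -0.967, -0.001], [-0.967, 0.253, -0.0], [0.0, 0.001, -1.0]]
wrist_force: [-3.2, 1.1, 7.9]
gripper_width: 0.236
```

```bash
python3 - <<'E'
from h import *
ang()
E
```

```text
t 14.85 theta 93.4774423943406 r 0.06062350229945896 F rad 0.05857694290689666 F tang(cw) -3.4329500083903106 Fz 7.90775119956731 0.2364447843463259
```

Emit:
arm_command --rows '[{"travel":[0.01,-0.26,0],"roll":0,"fingers":10},{"travel":[0.01,-0.26,0],"roll":0,"fingers":10},{"travel":[0.01,-0.26,0],"roll":0,"fingers":10}]'

```text
time_s: 15.15
tcp_pos: [0.5935, -0.0156, 0.229]
ee_rot: [[-0.253, -0.967, -0.003], [-0.967, 0.253, 0.0], [0.001, 0.003, -1.0]]
wrist_force: [-6.8, 2.8, 9.2]
gripper_width: 0.234
```

```bash
python3 - <<'E'
from h import *
ang()
E
```

```text
t 15.15 theta 94.98180823848323 r 0.0606085183215815 F rad 0.2880140552018195 F tang(cw) -7.372856347418739 Fz 9.199762272034045 0.23429045958310238
```

Emit:
arm_command --rows '[{"travel":[0.07,-0.53,0],"roll":0,"fingers":10},{"travel":[0.07,-0.53,0],"roll":0,"fingers":10},{"travel":[0.07,-0.53,0],"roll":0,"fingers":10}]'

```text
time_s: 15.45
tcp_pos: [0.5975, -0.0171, 0.229]
ee_rot: [[-0.253, -0.967, -0.005], [-0.967, 0.253, 0.001], [0.001, 0.005, -1.0]]
wrist_force: [-9.0, 4.9, 10.3]
gripper_width: 0.235
```

```bash
python3 - <<'E'
from h import *
ang()
E
```

```text
t 15.45 theta 99.03687706131582 r 0.060678948554295814 F rad 0.8086087136327501 F tang(cw) -10.233702430152455 Fz 10.260835576532243 0.23501990498652026
```

```bash
python3 - <<'E'
from h import *
f=lambda t,r=6.1:r*np.array([-np.sin(np.radians(t)),np.cos(np.radians(t))])
print([[float(v) for v in np.round(f(t)-f(100),2)]+[0] for t in range(109,191,9)])
E
```

```text
[[0.24, -0.93, 0], [0.62, -1.8, 0], [1.14, -2.61, 0], [1.77, -3.33, 0], [2.51, -3.94, 0], [3.33, -4.42, 0], [4.22, -4.77, 0], [5.16, -4.98, 0], [6.11, -5.04, 0], [7.07, -4.95, 0]]
```

Emit:
arm_command --rows '[{"travel":[0.24,-0.93,0],"roll":0,"fingers":10},{"travel":[0.62,-1.8,0],"roll":0,"fingers":10},{"travel":[1.14,-2.61,0],"roll":0,"fingers":10},{"travel":[1.77,-3.33,0],"roll":0,"fingers":10},{"travel":[2.51,-3.94,0],"roll":0,"fingers":10}]'

```text
time_s: 15.95
tcp_pos: [0.6298, -0.0495, 0.229]
ee_rot: [[-0.252, -0.968, -0.004], [-0.968, 0.252, 0.004], [-0.003, 0.005, -1.0]]
wrist_force: [-10.7, 9.4, 10.7]
gripper_width: 0.235
```

```bash
python3 - <<'E'
from h import *
ang()
f=lambda t,r=6.1:r*np.array([-np.sin(np.radians(t)),np.cos(np.radians(t))])
print([[float(v) for v in np.round(f(t)-f(145),2)]+[0] for t in range(154,236,9)])
E
```

```text
t 15.95 theta 143.10201169729592 r 0.06129424637310452 F rad -6.346278093254191 F tang(cw) -12.764333284418939 Fz 10.660976707475836 0.23453006600069537
[[0.82, -0.49, 0], [1.72, -0.84, 0], [2.65, -1.04, 0], [3.61, -1.1, 0], [4.56, -1.01, 0], [5.48, -0.77, 0], [6.36, -0.39, 0], [7.17, 0.13, 0], [7.89, 0.76, 0], [8.5, 1.5, 0]]
```

```bash
python3 - <<'E'
from h import *
f=lambda t,r=6.0:r*np.array([-np.sin(np.radians(t)),np.cos(np.radians(t))])
print([[float(v) for v in np.round(f(t)-f(145,6.1),2)]+[0] for t in range(154,236,9)])
E
```

```text
[[0.87, -0.4, 0], [1.74, -0.74, 0], [2.66, -0.94, 0], [3.6, -1.0, 0], [4.54, -0.91, 0], [5.45, -0.68, 0], [6.32, -0.3, 0], [7.11, 0.21, 0], [7.81, 0.83, 0], [8.41, 1.56, 0]]
```

Emit:
arm_command --rows '[{"travel":[0.87,-0.4,0],"roll":0,"fingers":10},{"travel":[1.74,-0.74,0],"roll":0,"fingers":10},{"travel":[2.66,-0.94,0],"roll":0,"fingers":10},{"travel":[3.6,-1.0,0],"roll":0,"fingers":10},{"travel":[4.54,-0.91,0],"roll":0,"fingers":10}]'

```text
time_s: 16.45
tcp_pos: [0.6305, -0.0938, 0.229]
ee_rot: [[-0.252, -0.968, 0.005], [-0.968, 0.252, 0.007], [-0.008, -0.003, -1.0]]
wrist_force: [-1.6, 14.3, 8.5]
gripper_width: 0.232
```

```bash
python3 - <<'E'
from h import *
ang()
f=lambda t,r=6.0:r*np.array([-np.sin(np.radians(t)),np.cos(np.radians(t))])
print([[float(v) for v in np.round(f(t)-f(190),2)]+[0] for t in range(199,281,9)])
E
```

```text
t 16.45 theta 185.51531072861877 r 0.06129896469378675 F rad -6.462083620983355 F tang(cw) -12.868249816867344 Fz 8.538161170771634 0.23188813625155563
[[0.91, 0.24, 0], [1.77, 0.61, 0], [2.57, 1.12, 0], [3.27, 1.74, 0], [3.87, 2.47, 0], [4.35, 3.28, 0], [4.7, 4.15, 0], [4.9, 5.07, 0], [4.96, 6.01, 0], [4.87, 6.95, 0]]
```

Emit:
arm_command --rows '[{"travel":[0.91,0.36,0],"roll":0,"fingers":10},{"travel":[1.77,0.73,0],"roll":0,"fingers":10},{"travel":[2.57,1.24,0],"roll":0,"fingers":10},{"travel":[3.27,1.86,0],"roll":0,"fingers":10},{"travel":[3.87,2.59,0],"roll":0,"fingers":10}]'

```text
time_s: 16.95
tcp_pos: [0.601, -0.1262, 0.2292]
ee_rot: [[-0.252, -0.968, 0.017], [-0.968, 0.252, 0.004], [-0.008, -0.016, -1.0]]
wrist_force: [11.6, 7.3, 1.1]
gripper_width: 0.236
```

```bash
python3 - <<'E'
from h import *
ang()
f=lambda t,r=6.0:r*np.array([-np.sin(np.radians(t)),np.cos(np.radians(t))])
print([[float(v) for v in np.round(f(t)-f(235),2)]+[0] for t in range(244,326,9)])
E
```

```text
t 16.95 theta 227.62081987391917 r 0.06047057349308574 F rad -1.1046421386131402 F tang(cw) -13.63673358337671 Fz 1.1079785515895528 0.23648959465567626
[[0.48, 0.81, 0], [0.82, 1.69, 0], [1.03, 2.61, 0], [1.08, 3.55, 0], [0.99, 4.48, 0], [0.76, 5.39, 0], [0.38, 6.26, 0], [-0.12, 7.05, 0], [-0.75, 7.76, 0], [-1.47, 8.36, 0]]
```

Emit:
arm_command --rows '[{"travel":[0.48,0.81,0],"roll":0,"fingers":10},{"travel":[0.82,1.69,0],"roll":0,"fingers":10},{"travel":[1.03,2.61,0],"roll":0,"fingers":10},{"travel":[1.08,3.55,0],"roll":0,"fingers":10},{"travel":[0.99,4.48,0],"roll":0,"fingers":10},{"travel":[0.76,5.39,0],"roll":0,"fingers":10},{"travel":[0.38,6.26,0],"roll":0,"fingers":10},{"travel":[-0.12,7.05,0],"roll":0,"fingers":10},{"travel":[-0.75,7.76,0],"roll":0,"fingers":10},{"travel":[-1.47,8.36,0],"roll":0,"fingers":10}]'

```text
time_s: 17.95
tcp_pos: [0.5194, -0.0971, 0.2292]
ee_rot: [[-0.254, -0.967, 0.005], [-0.967, 0.254, -0.007], [0.005, -0.007, -1.0]]
wrist_force: [4.6, -13.3, 0.9]
gripper_width: 0.235
```

```bash
python3 - <<'E'
from h import *
ang()
f=lambda t,r=6.0:r*np.array([-np.sin(np.radians(t)),np.cos(np.radians(t))])
for t0 in (325,55,145,235): print(t0,[[float(v) for v in np.round(f(t)-f(t0),2)]+[0] for t in range(t0+9,t0+91,9)])
E
```

```text
t 17.95 theta 320.6324826616082 r 0.05891124312172258 F rad 1.3387058402616638 F tang(cw) -13.977606532276173 Fz 0.870192803818956 0.23464082034716632
325 [[-0.81, 0.48, 0], [-1.69, 0.82, 0], [-2.61, 1.03, 0], [-3.55, 1.08, 0], [-4.48, 0.99, 0], [-5.39, 0.76, 0], [-6.26, 0.38, 0], [-7.05, -0.12, 0], [-7.76, -0.75, 0], [-8.36, -1.47, 0]]
55 [[-0.48, -0.81, 0], [-0.82, -1.69, 0], [-1.03, -2.61, 0], [-1.08, -3.55, 0], [-0.99, -4.48, 0], [-0.76, -5.39, 0], [-0.38, -6.26, 0], [0.12, -7.05, 0], [0.75, -7.76, 0], [1.47, -8.36, 0]]
145 [[0.81, -0.48, 0], [1.69, -0.82, 0], [2.61, -1.03, 0], [3.55, -1.08, 0], [4.48, -0.99, 0], [5.39, -0.76, 0], [6.26, -0.38, 0], [7.05, 0.12, 0], [7.76, 0.75, 0], [8.36, 1.47, 0]]
235 [[0.48, 0.81, 0], [0.82, 1.69, 0], [1.03, 2.61, 0], [1.08, 3.55, 0], [0.99, 4.48, 0], [0.76, 5.39, 0], [0.38, 6.26, 0], [-0.12, 7.05, 0], [-0.75, 7.76, 0], [-1.47, 8.36, 0]]
```

Emit:
arm_command --rows '[{"travel":[-0.81,0.48,0],"roll":0,"fingers":10},{"travel":[-1.69,0.82,0],"roll":0,"fingers":10},{"travel":[-2.61,1.03,0],"roll":0,"fingers":10},{"travel":[-3.55,1.08,0],"roll":0,"fingers":10},{"travel":[-4.48,0.99,0],"roll":0,"fingers":10},{"travel":[-5.39,0.76,0],"roll":0,"fingers":10},{"travel":[-6.26,0.38,0],"roll":0,"fingers":10},{"travel":[-7.05,-0.12,0],"roll":0,"fingers":10},{"travel":[-7.76,-0.75,0],"roll":0,"fingers":10},{"travel":[-8.36,-1.47,0],"roll":0,"fingers":10}]'

```text
time_s: 18.95
tcp_pos: [0.5472, -0.0188, 0.2289]
ee_rot: [[-0.254, -0.967, -0.012], [-0.967, 0.254, -0.004], [0.007, 0.011, -1.0]]
wrist_force: [-15.3, -0.7, 14.4]
gripper_width: 0.237
```

```bash
python3 -c "
from h import *
ang()"
```

```text
t 18.95 theta 49.59755717773989 r 0.05965932627456191 F rad 5.9403758466465115 F tang(cw) -14.085641846289764 Fz 14.424141133033112 0.23702865085254063
```

Emit:
arm_command --rows '[{"travel":[-0.48,-0.81,0],"roll":0,"fingers":10},{"travel":[-0.82,-1.69,0],"roll":0,"fingers":10},{"travel":[-1.03,-2.61,0],"roll":0,"fingers":10},{"travel":[-1.08,-3.55,0],"roll":0,"fingers":10},{"travel":[-0.99,-4.48,0],"roll":0,"fingers":10},{"travel":[-0.76,-5.39,0],"roll":0,"fingers":10},{"travel":[-0.38,-6.26,0],"roll":0,"fingers":10},{"travel":[0.12,-7.05,0],"roll":0,"fingers":10},{"travel":[0.75,-7.76,0],"roll":0,"fingers":10},{"travel":[1.47,-8.36,0],"roll":0,"fingers":10}]'

```text
time_s: 19.95
tcp_pos: [0.6292, -0.0486, 0.229]
ee_rot: [[-0.252, -0.968, -0.0], [-0.968, 0.252, 0.005], [-0.005, 0.002, -1.0]]
wrist_force: [-6.9, 12.3, 10.9]
gripper_width: 0.236
```

```bash
python3 -c "
from h import *
ang()"
```

```text
t 19.95 theta 142.1081361579202 r 0.061158697066155066 F rad -1.469921111549826 F tang(cw) -14.044278254581505 Fz 10.887197710761562 0.23567887597096787
```

Emit:
arm_command --rows '[{"travel":[0.81,-0.48,0],"roll":0,"fingers":10},{"travel":[1.69,-0.82,0],"roll":0,"fingers":10},{"travel":[2.61,-1.03,0],"roll":0,"fingers":10},{"travel":[3.55,-1.08,0],"roll":0,"fingers":10},{"travel":[4.48,-0.99,0],"roll":0,"fingers":10},{"travel":[5.39,-0.76,0],"roll":0,"fingers":10},{"travel":[6.26,-0.38,0],"roll":0,"fingers":10},{"travel":[7.05,0.12,0],"roll":0,"fingers":10},{"travel":[7.76,0.75,0],"roll":0,"fingers":10},{"travel":[8.36,1.47,0],"roll":0,"fingers":10}]'

```text
time_s: 20.95
tcp_pos: [0.601, -0.1262, 0.2292]
ee_rot: [[-0.252, -0.968, 0.017], [-0.968, 0.252, 0.004], [-0.008, -0.016, -1.0]]
wrist_force: [11.0, 7.7, 0.5]
gripper_width: 0.238
```

Emit:
arm_command --rows '[{"travel":[0.48,0.81,0],"roll":0,"fingers":10},{"travel":[0.82,1.69,0],"roll":0,"fingers":10},{"travel":[1.03,2.61,0],"roll":0,"fingers":10},{"travel":[1.08,3.55,0],"roll":0,"fingers":10},{"travel":[0.99,4.48,0],"roll":0,"fingers":10},{"travel":[0.76,5.39,0],"roll":0,"fingers":10},{"travel":[0.38,6.26,0],"roll":0,"fingers":10},{"travel":[-0.12,7.05,0],"roll":0,"fingers":10},{"travel":[-0.75,7.76,0],"roll":0,"fingers":10},{"travel":[-1.47,8.36,0],"roll":0,"fingers":10}]'

```text
time_s: 21.95
tcp_pos: [0.5195, -0.0971, 0.2292]
ee_rot: [[-0.254, -0.967, 0.006], [-0.967, 0.254, -0.007], [0.005, -0.007, -1.0]]
wrist_force: [5.0, -12.9, 0.3]
gripper_width: 0.232
```

Emit:
arm_command --rows '[{"travel":[-0.81,0.48,0],"roll":0,"fingers":10},{"travel":[-1.69,0.82,0],"roll":0,"fingers":10},{"travel":[-2.61,1.03,0],"roll":0,"fingers":10},{"travel":[-3.55,1.08,0],"roll":0,"fingers":10},{"travel":[-4.48,0.99,0],"roll":0,"fingers":10},{"travel":[-5.39,0.76,0],"roll":0,"fingers":10},{"travel":[-6.26,0.38,0],"roll":0,"fingers":10},{"travel":[-7.05,-0.12,0],"roll":0,"fingers":10},{"travel":[-7.76,-0.75,0],"roll":0,"fingers":10},{"travel":[-8.36,-1.47,0],"roll":0,"fingers":10}]'

```text
time_s: 22.95
tcp_pos: [0.5471, -0.0188, 0.2289]
ee_rot: [[-0.254, -0.967, -0.013], [-0.967, 0.254, -0.004], [0.007, 0.011, -1.0]]
wrist_force: [-15.4, -2.0, 14.5]
gripper_width: 0.237
```

Emit:
arm_command --rows '[{"travel":[-0.48,-0.81,0],"roll":0,"fingers":10},{"travel":[-0.82,-1.69,0],"roll":0,"fingers":10},{"travel":[-1.03,-2.61,0],"roll":0,"fingers":10},{"travel":[-1.08,-3.55,0],"roll":0,"fingers":10},{"travel":[-0.99,-4.48,0],"roll":0,"fingers":10},{"travel":[-0.76,-5.39,0],"roll":0,"fingers":10},{"travel":[-0.38,-6.26,0],"roll":0,"fingers":10},{"travel":[0.12,-7.05,0],"roll":0,"fingers":10},{"travel":[0.75,-7.76,0],"roll":0,"fingers":10},{"travel":[1.47,-8.36,0],"roll":0,"fingers":10}]'

```text
time_s: 23.95
tcp_pos: [0.6292, -0.0486, 0.229]
ee_rot: [[-0.252, -0.968, -0.0], [-0.968, 0.252, 0.005], [-0.005, 0.002, -1.0]]
wrist_force: [-6.5, 11.9, 10.2]
gripper_width: 0.234
```

```bash
python3 -c "
from h import *
ang()"
```

```text
t 23.95 theta 142.10097209973105 r 0.06114468541198117 F rad -1.2698675965785804 F tang(cw) -13.528477805582275 Fz 10.186653402729243 0.23430810561869644
```

Emit:
arm_command --rows '[{"travel":[0.81,-0.48,0],"roll":0,"fingers":10},{"travel":[1.69,-0.82,0],"roll":0,"fingers":10},{"travel":[2.61,-1.03,0],"roll":0,"fingers":10},{"travel":[3.55,-1.08,0],"roll":0,"fingers":10},{"travel":[4.48,-0.99,0],"roll":0,"fingers":10},{"travel":[5.39,-0.76,0],"roll":0,"fingers":10},{"travel":[6.26,-0.38,0],"roll":0,"fingers":10},{"travel":[7.05,0.12,0],"roll":0,"fingers":10},{"travel":[7.76,0.75,0],"roll":0,"fingers":10},{"travel":[8.36,1.47,0],"roll":0,"fingers":10}]'

```text
time_s: 24.95
tcp_pos: [0.601, -0.1262, 0.2292]
ee_rot: [[-0.252, -0.968, 0.017], [-0.968, 0.252, 0.004], [-0.008, -0.015, -1.0]]
wrist_force: [12.1, 7.0, 0.9]
gripper_width: 0.238
```

Emit:
arm_command --rows '[{"travel":[0.48,0.81,0],"roll":0,"fingers":10},{"travel":[0.82,1.69,0],"roll":0,"fingers":10},{"travel":[1.03,2.61,0],"roll":0,"fingers":10},{"travel":[1.08,3.55,0],"roll":0,"fingers":10},{"travel":[0.99,4.48,0],"roll":0,"fingers":10},{"travel":[0.76,5.39,0],"roll":0,"fingers":10},{"travel":[0.38,6.26,0],"roll":0,"fingers":10},{"travel":[-0.12,7.05,0],"roll":0,"fingers":10},{"travel":[-0.75,7.76,0],"roll":0,"fingers":10},{"travel":[-1.47,8.36,0],"roll":0,"fingers":10}]'

```text
time_s: 25.95
tcp_pos: [0.5194, -0.0971, 0.2292]
ee_rot: [[-0.254, -0.967, 0.006], [-0.967, 0.254, -0.007], [0.005, -0.007, -1.0]]
wrist_force: [4.9, -12.3, 0.1]
gripper_width: 0.239
```

Emit:
arm_command --rows '[{"travel":[-0.81,0.48,0],"roll":0,"fingers":10},{"travel":[-1.69,0.82,0],"roll":0,"fingers":10},{"travel":[-2.61,1.03,0],"roll":0,"fingers":10},{"travel":[-3.55,1.08,0],"roll":0,"fingers":10},{"travel":[-4.48,0.99,0],"roll":0,"fingers":10},{"travel":[-5.39,0.76,0],"roll":0,"fingers":10},{"travel":[-6.26,0.38,0],"roll":0,"fingers":10},{"travel":[-7.05,-0.12,0],"roll":0,"fingers":10},{"travel":[-7.76,-0.75,0],"roll":0,"fingers":10},{"travel":[-8.36,-1.47,0],"roll":0,"fingers":10}]'

```text
time_s: 26.95
tcp_pos: [0.5472, -0.0188, 0.2289]
ee_rot: [[-0.254, -0.967, -0.013], [-0.967, 0.255, -0.004], [0.007, 0.011, -1.0]]
wrist_force: [-14.2, -0.5, 15.5]
gripper_width: 0.234
```

```bash
python3 -c "
from h import *
ang()
f=lambda t,r=6.0:r*np.array([-np.sin(np.radians(t)),np.cos(np.radians(t))])
print([(t,np.round(f(t)-f(55),2).tolist()) for t in range(60,105,5)])"
```

```text
t 26.95 theta 49.58832154999223 r 0.0596743315643369 F rad 5.695108486110849 F tang(cw) -13.027644928851455 Fz 15.510100395283411 0.23434284085817084
[(60, [-0.28, -0.44]), (65, [-0.52, -0.91]), (70, [-0.72, -1.39]), (75, [-0.88, -1.89]), (80, [-0.99, -2.4]), (85, [-1.06, -2.92]), (90, [-1.09, -3.44]), (95, [-1.06, -3.96]), (100, [-0.99, -4.48])]
```

Emit:
arm_command --rows '[{"travel":[-0.28,-0.44,0],"roll":0,"fingers":10},{"travel":[-0.52,-0.91,0],"roll":0,"fingers":10},{"travel":[-0.72,-1.39,0],"roll":0,"fingers":10},{"travel":[-0.88,-1.89,0],"roll":0,"fingers":10},{"travel":[-0.99,-2.4,0],"roll":0,"fingers":10},{"travel":[-1.06,-2.92,0],"roll":0,"fingers":10},{"travel":[-1.06,-2.92,0],"roll":0,"fingers":10},{"travel":[-1.06,-2.92,0],"roll":0,"fingers":10}]'

```text
time_s: 27.75
tcp_pos: [0.581, -0.0128, 0.229]
ee_rot: [[-0.253, -0.967, -0.005], [-0.967, 0.253, 0.001], [0.0, 0.005, -1.0]]
wrist_force: [-10.0, 5.6, 11.6]
gripper_width: 0.233
```

```bash
python3 -c "
from h import *
ang()"
```

```text
t 27.75 theta 82.91268935544063 r 0.0603049315998971 F rad 4.171213492042808 F tang(cw) -10.698205064511432 Fz 11.617820751434893 0.23331741403491385
```

Emit:
arm_command --rows '[{"travel":[0.03,0.25,0],"roll":0,"fingers":10},{"travel":[0.03,0.25,0],"roll":0,"fingers":10},{"travel":[0.03,0.25,0],"roll":0,"fingers":10}]'

```text
time_s: 28.05
tcp_pos: [0.5793, -0.0127, 0.229]
ee_rot: [[-0.253, -0.967, -0.003], [-0.967, 0.253, 0.001], [-0.0, 0.003, -1.0]]
wrist_force: [-7.1, 4.2, 10.3]
gripper_width: 0.236
```

```bash
python3 -c "
from h import *
ang()"
```

```text
t 28.05 theta 81.23604544499558 r 0.060274819912859254 F rad 3.479338006468257 F tang(cw) -7.536534776653149 Fz 10.270708365761454 0.2355286746808398
```

Emit:
arm_command --rows '[{"travel":[0.04,0.25,0],"roll":0,"fingers":10},{"travel":[0.04,0.25,0],"roll":0,"fingers":10},{"travel":[0.04,0.25,0],"roll":0,"fingers":10}]'

```text
time_s: 28.35
tcp_pos: [0.5777, -0.0125, 0.229]
ee_rot: [[-0.253, -0.967, -0.001], [-0.967, 0.253, 0.001], [-0.001, 0.001, -1.0]]
wrist_force: [-5.5, 3.6, 9.0]
gripper_width: 0.235
```

```bash
python3 -c "
from h import *
ang()"
```

```text
t 28.35 theta 79.72704374942188 r 0.06026810063833291 F rad 3.149142891393522 F tang(cw) -5.764958629037238 Fz 8.96725097162101 0.23469332318551495
```

Emit:
arm_command --rows '[{"travel":[0.05,0.25,0],"roll":0,"fingers":10},{"travel":[0.05,0.25,0],"roll":0,"fingers":10},{"travel":[0.05,0.25,0],"roll":0,"fingers":10}]'

```text
time_s: 28.65
tcp_pos: [0.5761, -0.0125, 0.2291]
ee_rot: [[-0.253, -0.967, 0.001], [-0.967, 0.253, 0.001], [-0.001, -0.001, -1.0]]
wrist_force: [-2.9, 3.3, 7.9]
gripper_width: 0.235
```

```bash
python3 -c "
from h import *
ang()"
```

```text
t 28.65 theta 78.21990625536361 r 0.06022963891450406 F rad 3.104301365499409 F tang(cw) -3.0979727204102114 Fz 7.868752755597956 0.23530854371852333
```

Emit:
arm_command --rows '[{"travel":[-0.1,-0.64,0],"roll":0,"fingers":10},{"travel":[-0.13,-1.0,0],"roll":0,"fingers":10},{"travel":[-0.13,-1.26,0],"roll":0,"fingers":10},{"travel":[-0.12,-1.52,0],"roll":0,"fingers":10},{"travel":[-0.11,-1.79,0],"roll":0,"fingers":10},{"travel":[-0.06,-2.17,0],"roll":0,"fingers":10},{"travel":[-0.06,-2.17,0],"roll":0,"fingers":10},{"travel":[-0.06,-2.17,0],"roll":0,"fingers":10}]'

```text
time_s: 29.45
tcp_pos: [0.595, -0.0162, 0.229]
ee_rot: [[-0.253, -0.967, -0.004], [-0.967, 0.253, 0.002], [-0.001, 0.004, -1.0]]
wrist_force: [-9.3, 7.6, 10.6]
gripper_width: 0.235
```

```bash
python3 -c "
from h import *
ang()"
```

```text
t 29.45 theta 96.53416075832273 r 0.0605300298495404 F rad 3.692752342441199 F tang(cw) -11.434911054314776 Fz 10.629314687423689 0.2352055180279977
```

Emit:
arm_command --rows '[{"travel":[-0.04,0.25,0],"roll":0,"fingers":10},{"travel":[-0.04,0.25,0],"roll":0,"fingers":10},{"travel":[-0.04,0.25,0],"roll":0,"fingers":10}]'

```text
time_s: 29.75
tcp_pos: [0.5933, -0.0156, 0.229]
ee_rot: [[-0.253, -0.967, -0.002], [-0.967, 0.253, 0.002], [-0.001, 0.003, -1.0]]
wrist_force: [-7.2, 4.6, 9.7]
gripper_width: 0.236
```

```bash
python3 -c "
from h import *
ang()"
```

```text
t 29.75 theta 94.81802115214353 r 0.06051537685598246 F rad 1.9491534047124983 F tang(cw) -8.323366430870157 Fz 9.71897065887983 0.23602659913463298
```

Emit:
arm_command --rows '[{"travel":[-0.02,0.25,0],"roll":0,"fingers":10},{"travel":[-0.02,0.25,0],"roll":0,"fingers":10},{"travel":[-0.02,0.25,0],"roll":0,"fingers":10}]'

```text
time_s: 30.05
tcp_pos: [0.5917, -0.0151, 0.229]
ee_rot: [[-0.253, -0.967, -0.0], [-0.967, 0.253, 0.001], [-0.001, 0.001, -1.0]]
wrist_force: [-4.1, 3.8, 7.8]
gripper_width: 0.232
```

```bash
python3 -c "
from h import *
ang()"
```

```text
t 30.05 theta 93.30606852938173 r 0.060462702630049374 F rad 2.3868436964325386 F tang(cw) -5.069560411421096 Fz 7.7582206926199255 0.23236911683392558
```

Emit:
arm_command --rows '[{"travel":[-0.01,0.25,0],"roll":0,"fingers":10},{"travel":[-0.01,0.25,0],"roll":0,"fingers":10},{"travel":[-0.01,0.25,0],"roll":0,"fingers":10}]'

```text
time_s: 30.35
tcp_pos: [0.5903, -0.0146, 0.2291]
ee_rot: [[-0.253, -0.967, 0.002], [-0.967, 0.253, 0.001], [-0.001, -0.001, -1.0]]
wrist_force: [-2.8, 2.7, 6.1]
gripper_width: 0.236
```

```bash
python3 -c "
from h import *
ang()"
```

```text
t 30.35 theta 91.83852153734303 r 0.06048687342555188 F rad 1.8279254097110025 F tang(cw) -3.470820528429182 Fz 6.1404154708898995 0.2359761306644615
```

Emit:
arm_command --rows '[{"travel":[0,0.2,0],"roll":0,"fingers":10},{"travel":[0,0.2,0],"roll":0,"fingers":10},{"travel":[0,0.2,0],"roll":0,"fingers":45},{"travel":[0,0.2,0],"roll":0,"fingers":45},{"travel":[0,0.2,0],"roll":0,"fingers":45},{"travel":[0,0.2,0],"roll":0,"fingers":45},{"travel":[0,0.2,0],"roll":0,"fingers":45}]'

```text
time_s: 31.05
tcp_pos: [0.5876, -0.0151, 0.2277]
ee_rot: [[-0.254, -0.967, -0.001], [-0.967, 0.254, -0.0], [0.0, 0.001, -1.0]]
wrist_force: [-0.3, 0.4, 0.0]
gripper_width: 0.447
```

Emit:
arm_command --rows '[{"travel":[0,0,-1],"roll":0,"fingers":45},{"travel":[0,0,-3],"roll":0,"fingers":45},{"travel":[0,0,-6],"roll":0,"fingers":45},{"travel":[0,0,-10],"roll":0,"fingers":45},{"travel":[-4,0,-14],"roll":0,"fingers":45},{"travel":[-6,0,-16],"roll":0,"fingers":45},{"travel":[-6,0,-16],"roll":0,"fingers":45},{"travel":[-6,0,-16],"roll":0,"fingers":45}]'

```text
time_s: 31.85
tcp_pos: [0.6028, 0.0435, 0.3885]
ee_rot: [[-0.253, -0.968, 0.001], [-0.968, 0.253, 0.001], [-0.001, -0.0, -1.0]]
wrist_force: [0.3, -0.3, -0.8]
gripper_width: 0.449
```

```bash
python3 - <<'E'
from h import *
ang(); print(sense()['tcp_pos'])
measure('wrist','w7.png')
a,_=snap('side','s7.png'); find('side','bearing'); find('side','lock_pin')
b,_=snap('top','t7.png')
find('top','lock_pin');find('top','tray');find('top','oil_bottle');find('top','end_cover');find('top','screwdriver');find('top','spare_bearing')
w=cv2.imread('pics/w7.png')
cv2.imwrite('pics/fin.png',np.hstack([w[:,:,:],a[120:540,100:340,::-1]]))
E
```

```text
t 31.85 theta 89.64823314199485 r 0.11986919737116858 F rad -0.27503117389897136 F tang(cw) 0.33276732995109554 Fz -0.8146245669665242 0.44943552037609436
[0.6028 0.0435 0.3885]
yellow none
red 318 [ 0.5878 -0.0147  0.2489] [ 0.5879 -0.0146  0.2492] [0.0195 0.0201 0.0053]
blue 4546 [ 0.5637 -0.1037  0.1842] [ 0.5687 -0.0735  0.1842] [0.0926 0.1798 0.0056]
((573.4751586914062, -71.79248809814453), (173.0361785888672, 70.03367614746094), 76.91893005371094)
side lock_pin 0.61 [ 0.524  -0.345   0.0713]
side lock_pin 0.4 [ 0.5752 -0.1043  0.0739]
top tray 0.85 [ 0.5143 -0.5824  0.0045]
top end_cover 0.65 [0.5168 0.3117 0.0251]
top screwdriver 0.58 [ 0.7769 -0.1682  0.0245]
top spare_bearing 0.41 [0.7427 0.0071 0.007 ]Traceback (most recent call last):
  File "<stdin>", line 8, in <module>
    return _nx.concatenate(arrs, 1, dtype=dtype, casting=casting)
           ~~~~~~~~~~~~~~~^^^^^^^^^^^^^^^^^^^^^^^^^^^^^^^^^^^^^^^
ValueError: all the input array dimensions except for the concatenation axis must match exactly, but along dimension 0, the array at index 0 has size 420 and the array at index 1 has size 300
```

View pics/s7.png

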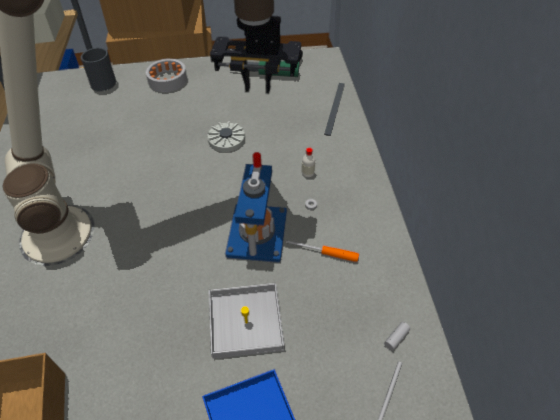

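The side view shows the pin standing in the steel tray at (245,313) and the gripper clear of everything. The knob is at (257,160), and the bystanders are undisturbed.

```bash
python3 -c "
from station import *
print(finish_job())"
```

```text
the job is handed in; nothing more can be done
None
```

The lock pin is in the steel tray and the screw has had its three turns, to within about half a degree by my estimate. The job is handed in. `finish_job` gave no verdict.

- **Lock pin:** I pulled it straight up out of the bridge and stood it upright in the steel tray. The last side picture still shows it there, and the end cover, oil bottle, screwdriver and spare bearing look undisturbed.
- **Crank:** It idled until it picked up the screw about 90.4 degrees (give or take 0.6) clockwise from its start. It then turned at a steady 13 N or so at the knob, with sideways force up to about 6.5 N at the points where I read it.
- **Three turns:** After the third turn I backed the load off to find where the force fell to zero. That was about 90 degrees, roughly half a degree short of exactly three turns. After I let go, the wrist camera put the knob at about 89.7 degrees, which agrees.
- **Letting go:** The gripper was open and clear of everything at about 32 s, with the wrist force near zero.

Two checks fell short:
- **Bearing rise:** The network did not find the bearing, so its 6 mm rise is not confirmed directly.
- **Top camera:** On the final look its network missed the lock pin, the steel tray and the oil bottle. I relied on the side picture for those.

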